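# Fish a dropped heat sink out from behind a power supply's guard

### The arm

A 6-joint arm with a two-finger parallel gripper is mounted at the origin on the work surface. World frame = base frame: x ahead of the robot, y to its left, z up, the work surface at z = 0. Lengths are in m, angles in degrees, forces in N, time in s.
With the tool pointing down it reaches from about 0.35 to 0.875 m from the base axis. Payload 4.2 kg.
Tool frame: the origin (TCP) lies on the centre line of the jaws, within the pads' length; the fingertips stand tip_reach ahead of it and the grasp point (between the pads) is the TCP (tip_reach is the distance from the TCP to the fingertips, in m); z points along the fingers, y is the line along which they close (so a half turn about z gives the same grasp; the last joint's range is limited). The gripper opens to 87 mm and grips with 3 to 60 N. Pads are 19 mm wide; open, the fingers measure 117 mm over their backs; the gripper's body (75 mm by 190 mm) begins 51 mm behind the grasp point.
Start: joints at [-57.72, 22.042, 0.453, 0, -68.411, -14.817], TCP at [0.188, -0.596, 0.242] pointing down, gripper open.
Joint ranges: [-179.83, 179.83], [-69.29, 118.12], [-61.27, 80.66], [-181.25, 117.63], [-171.15, -9.14], [-177.46, 177.46]. Speed limits (degrees/s): [159.86, 159.86, 180, 180, 180, 180].

### API

Orientations are given as a 3x3 rotation matrix whose columns are the frame's x, y, z axes.
In Python, from station import sense, capture, finish_job, tip_reach gives the robot as it stands.
- The arm moves only by the tool arm_command, never from a script. Its argument "deltas" is a list of rows, each a list of 7 numbers: the turn, a rotation vector about the tool's x, y, z in rad, then the shift along the tool's x, y, z in cm, then the closure, from -1 (fully open) to 1 (shut), so that 0 is half open. In form: [[rx, ry, rz, dx, dy, dz, hand], ...]. A call has 1 to 8 rows; each row is the pose to reach, as a shift and turn from the pose commanded when the call began, along the tool's axes at that moment; what a row does not reach only later rows make up. A row lasts 1/12 s, in which the tool goes at most 41.7 mm and 7.16 degrees, less where a joint would pass 70% of its speed; a pose out of reach is approached as far as the arm can. A call with a gripper value outside its range is refused whole. The fingers move at their own pace and stop on an object; the grip force is fixed at half the most. Time passes only in rows, so rows that repeat a pose let the fingers close. It gives the time, the measured TCP pose, the force, the opening and the grip force at its end, in the units of the state.
- sense(): the state, without advancing time (a new reading comes with each control period).
- capture(name): name is "scene" or "side" or "wrist"; returns a dict with "pixels" (480x640x3 uint8, blue, green, red), "fovy" (degrees; the focal length in pixels is half the picture's height over the tangent of half this angle, whatever the lens; pixels are square), "cx", "cy" (the principal point, pixels), "rvec" (rotation vector, rad) and "tvec" (3), from world to camera coordinates, as OpenCV has them. Camera axes: x right, y down, z forward; pixel columns grow to the right and rows downward; lengths in m; the calibration is good to about 2 mm. The wrist camera is an equidistant fisheye: a pixel r from the principal point sees the ray r / f radians off the axis. A picture is of the moment at which its call begins. There is no depth.
- finish_job(): hands the job in; it is judged then, once.
The state is a dict: "time_s": time; "joints": joint angles; "joint_velocities": joint speeds; "effort": joint torques, N m; "tcp_pos": TCP position; "ee_rot": TCP orientation; "wrist_force": force on the tool from outside, world axes, zero at the start; "moment": the same for the moment, N m; "gripper_width": opening from 0.0 (shut) to 1.0 (fully open); "gripper_force": force on a finger pad.
Only numpy, scipy, OpenCV 4.12 (cv2) and the standard library are available. Lean on these libraries where they do the work, as an engineer would, in place of code of your own. Each camera call takes 0.05 s, during which the arm holds its last target. There are 200 camera calls.

### The job

A small finned heat sink has dropped behind the clear guard of the bench power supply, where fingers must not go: draw the hooked rod out of its rest by the collar on its shaft, lay it flat on the mat and let go, then take it again by the handle, hook the heat sink from behind and draw it along the bench right out of the gap's open end. Lay the rod flat on the mat again, then pick up the heat sink and set it down (not dropped) in the black tray, standing on its base with the fins up. Do not disturb the other things on the bench.

Things in the scene. Friction and masses are not known exactly. Their poses are not given: they have to be found in the camera images.
- guard: Fixed grey bench power supply (140 tall) with a clear guard wall (120 tall, 5 thick, aluminium edges) 66 before its panel. The gap between, too narrow for a gripper's body, is open above and at one end, its mouth. Origin: on the bench, mid-mouth; y points into the gap (y 0 to 245, x -33 guard to +33 panel; case x 33 to 253). The bench before the mouth (y 0 to -350) is bare but for the mat.
- sink_mid (a point): Centre (11 mm up) of the dropped heat sink: small aluminium block 24 (its x) by 30 (its y) by 22 tall, 30 g, base down and fins up, loose on the bench in the gap, 125 to 155 mm in from the mouth, its sides roughly along the gap, nearer to the guard than to the power supply.
- rod_handle (a point): Grip point of the hooked rod (0.13 kg), at mid height of its grey handle (85 long, 16 wide, 24 tall, underside 12 below), 50 behind the handle's front end. Rod's x axis: from handle to hook; z up. A steel shaft 8 in diameter runs on from the handle at this height; its end bar is 260 ahead of here. It balances within the handle, some 30 ahead of here, and lies flat on the handle alone.
- rod_collar (a point): Centre of the flat-sided grey collar on the rod's shaft (30 long, 14 wide, 20 tall), 90 mm ahead of rod_handle, same height and axes: the place to grasp while the handle is in the rest's sleeve.
- rod_hook (a point): Middle of the rod's end bar, 258.5 ahead of rod_handle and 16.5 to the rod's +y side (left, seen from the handle), same height and axes. The bar, 8 in diameter, turns off the shaft like an L: 33 long from the shaft's axis, its tip leaning 3 back towards the handle.
- rest: The rod's aluminium rest, fixed: a roofed sleeve 47 tall, closed behind, over all but the front 10 mm of the handle, 3 mm of play each side, floor 10 thick (the rod's underside is 10 above the bench). The rod lies loose and slides out along the rest's x axis (the rod's own, towards the hook): 85 mm of travel clears it. Origin: on the bench below the handle's front end.
- mat: Flat fixed mat, 240 (its x) by 360 (its y), 3 thick, origin at the centre of its underside. The half at +x is bare; a green circuit board (70 by 110, 9 tall) lies around x = -65, y = -95.
- tray: Black open tray, fixed, 120 (its x) by 90 (its y), 24 tall, walls 4, floor 4 thick, origin at the centre of its underside.
- bigsink: Bystander: large finned heat sink, 60 by 75 by 35 tall, beyond the tray; leave alone.
- pcb: Bystander: the circuit board on the mat; leave alone. Origin under its centre.
- capacitor: Bystander: can capacitor, 35 diameter, 50 tall.
- jar: Bystander: glass jar, 60 diameter, 70 tall.
- multimeter: Bystander: multimeter, 180 by 85 by 48 tall.
- driver: Bystander: screwdriver lying on the bench.
- reel: Bystander: reel, 60 diameter, 45 tall.

How it is judged (in metres and radians):
On the way, in this order (a step that is already met when the one before it is completed fails the run):
1. the rod is out of its rest, lies flat on the mat and has been let go (x of rod_collar in the frame of mat between -0.12 and 0.12 m and y of rod_collar in the frame of mat between -0.18 and 0.18 m and height (world z) of rod_handle below 0.022 m and height (world z) of each of rod_collar, rod_hook below 0.03 m and contact force between the fingers and rod below 0.05 N and linear speed of rod below 0.03 m/s), for 0.1 s.
2. the rod, held by its handle and not by the collar end, touches the heat sink behind the guard (contact force between the fingers and rod above 0.5 N and distance between the grasp point and rod_handle below 0.065 m and contact force between rod and sink above 0.03 N and y of sink_mid in the frame of guard above 0.06 m), for 0.02 s.
3. the heat sink has been drawn along the bench right out of the gap, upright (y of sink_mid in the frame of guard below -0.02 m and height (world z) of sink_mid below 0.018 m and angle between sink_mid's own z axis and vertical below 0.3 rad and contact force between the fingers and rod above 0.3 N), for 0.05 s.
4. the rod lies flat on the mat again, let go (all of step 1), for 0.1 s.
5. the heat sink is lowered into the tray in the grip (its base within 15 mm of the tray's floor) (x of sink_mid in the frame of tray between -0.046 and 0.046 m and y of sink_mid in the frame of tray between -0.031 and 0.031 m and z of sink_mid in the frame of tray below 0.03 m and contact force between the fingers and sink above 0.3 N), for 0.02 s.
At the end, for the whole second after the job is handed in: The heat sink stands on its base in the tray, fins up (within 0.12 rad), at rest and let go; the rod lies flat and at rest on the mat (its collar over the mat, handle and hook down), let go (all of step 4 and x of sink_mid in the frame of tray between -0.046 and 0.046 m and y of sink_mid in the frame of tray between -0.031 and 0.031 m and z of sink_mid in the frame of tray below 0.018 m and angle between sink_mid's own z axis and vertical below 0.12 rad and linear speed of sink below 0.02 m/s and contact force between the fingers and sink below 0.05 N); the robot touches nothing.
It fails at once if the fingers touch the heat sink while it is behind the guard (contact force between the fingers and sink above 0.2 N and y of sink_mid in the frame of guard between 0 and 0.25 m and x of sink_mid in the frame of guard between -0.035 and 0.035 m and height (world z) of sink_mid below 0.12 m).
It fails at once if another thing on the bench is disturbed (moved over 30 mm) (distance of any of bigsink, pcb, capacitor, jar, multimeter, driver, reel from where it was at the start of the episode above 0.03 m).
It also fails if it takes over 72 s, if anything falls off the work surface, if the arm or the gripper's body presses on something with over 40 N, if the wrist force passes 120 N, or if a joint passes its speed limit or range.

## Working session

There is one attempt and no reset: what is moved stays moved. The work goes in short steps, Python scripts to look and compute and a tool call to move; the robot and the scene stay as the last step left them, time stands still between calls to the robot, and variables do not carry over. Pictures are saved under pics/ and viewed, at most 10 in all, crops included, and the job is handed in when it is done.

Besides the shell and the picture viewer there is one more tool, called by a JSON object that holds its "op" and its "data". arm_command: Moves the arm, as the interface text tells. Its arguments: {"type":"object","properties":{"deltas":{"type":"array"}},"required":["deltas"]}

```bash
mkdir -p pics; ls; cat > h.py <<'E'
import numpy as np, cv2
from station import sense, capture, finish_job, tip_reach
def snap(n,f=None):
    c=capture(n)
    if f: cv2.imwrite('pics/'+f,c['pixels'])
    np.save('pics/last_%s.npy'%(f or n),{k:c[k] for k in c if k!='pixels'},allow_pickle=True)
    return c
def load(f): return np.load('pics/last_%s.npy'%f,allow_pickle=True).item()
def ray(c,u,v,fish=False):
    f=240/np.tan(np.radians(c['fovy'])/2)
    x=np.array([u-c['cx'],v-c['cy']])/f
    if fish:
        r=np.linalg.norm(x); d=np.array([*(x/r*np.sin(r) if r>0 else x),np.cos(r)])
    else: d=np.array([*x,1.])
    R=cv2.Rodrigues(np.array(c['rvec'],float))[0]; t=np.array(c['tvec'],float).ravel()
    d=R.T@d; return -R.T@t, d/np.linalg.norm(d)
def atz(c,u,v,z,fish=False):
    o,d=ray(c,u,v,fish); return o+d*(z-o[2])/d[2]
def tri(*rs):
    A=sum(np.eye(3)-np.outer(d,d) for o,d in rs); b=sum((np.eye(3)-np.outer(d,d))@o for o,d in rs)
    p=np.linalg.solve(A,b); return p,[np.linalg.norm(np.cross(p-o,d)) for o,d in rs]
def proj(c,p,fish=False):
    R=cv2.Rodrigues(np.array(c['rvec'],float))[0]; q=R@np.array(p,float)+np.array(c['tvec'],float).ravel()
    f=240/np.tan(np.radians(c['fovy'])/2)
    if fish:
        r=np.hypot(q[0],q[1]); th=np.arctan2(r,q[2]); x=q[:2]/r*th
    else: x=q[:2]/q[2]
    return x*f+[c['cx'],c['cy']]
def delta(p,R=None):
    "shift in tool axes (cm) and rotvec to reach p,R from the present pose"
    s=sense(); R0=np.array(s['ee_rot']).reshape(3,3)
    d=R0.T@(np.array(p)-s['tcp_pos'])*100
    rv=cv2.Rodrigues(R0.T@R)[0].ravel() if R is not None else np.zeros(3)
    return np.round(rv,3),np.round(d,2)
def down(yaw):
    "tool down; closing axis y at yaw deg in world xy"
    a=np.radians(yaw); y=np.array([np.cos(a),np.sin(a),0]); z=np.array([0,0,-1.]); return np.stack([np.cross(y,z),y,z],1)
E
python3 - <<'E'
from h import *
for n in ('scene','side','wrist'):
    c=snap(n,n+'0.png'); o,d=ray(c,c['cx'],c['cy']); print(n,c['fovy'],o.round(3),d.round(3))
s=sense(); print(s,tip_reach if not callable(tip_reach) else tip_reach())
E
```

```text
pics
scene 54.18011576747945 [0.832 0.501 1.007] [-0.291 -0.485 -0.824]
side 52.68252145645066 [-0.046  0.748  0.841] [ 0.416 -0.641 -0.645]
wrist 65.70646984690485 [ 0.124 -0.616  0.384] [ 0.231  0.075 -0.97 ]
{'time_s': 0.15, 'joints': array([-5.77207573e+01,  2.20804473e+01,  3.98687490e-01, -1.91432930e-02,
       -6.84125572e+01, -1.48163171e+01]), 'joint_velocities': array([-0.01479396, -0.23028711,  0.26528484,  0.13027942,  0.05405193,
        0.02187115]), 'effort': array([-1.23522814e-04, -3.91054130e+01,  1.87587798e+01,  4.22231823e+00,
        1.23735087e-02, -1.50744108e-04]), 'tcp_pos': array([ 0.18743694, -0.59579174,  0.2407229 ]), 'ee_rot': array([[-9.53948250e-01, -2.99970592e-01, -6.16440477e-04],
       [-2.99971201e-01,  9.53946986e-01,  1.55763844e-03],
       [ 1.20805809e-04,  1.67082085e-03, -9.99998597e-01]]), 'wrist_force': array([-0.10250996,  1.173103  ,  0.05689744]), 'moment': array([ 0.026549  , -0.02110361,  0.00752605]), 'gripper_force': 0.0, 'gripper_width': 0.9984359801115947} 0.019
```

View pics/scene0.png

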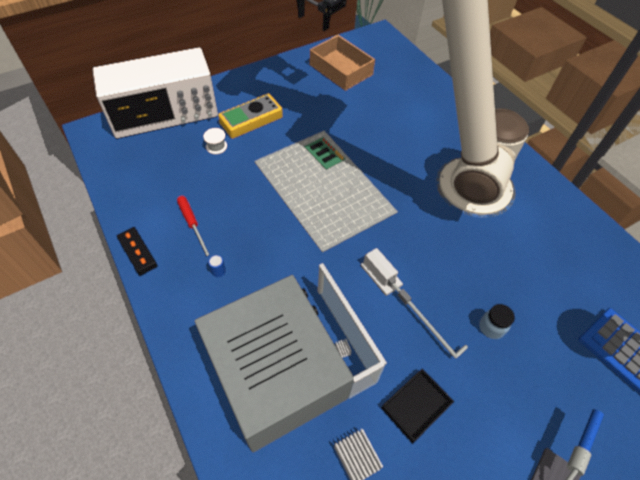

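View pics/side0.png

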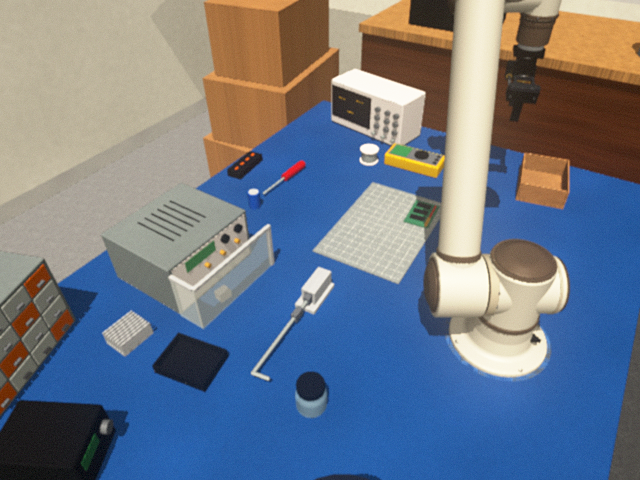

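View pics/wrist0.png

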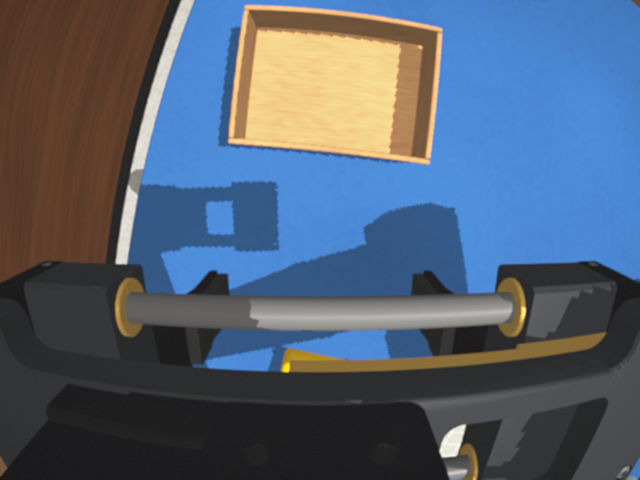

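The scene view shows the rod running from its rest at (380,262), past the collar at about (403,293), to the hook at (460,352). The guard runs from (322,268) to (383,362), with the sink seen through it at (343,348). The mouth faces the mat, the tray is at (417,405) and the PCB at (325,152). The side view shows the hook at (262,376), the collar at (298,314), the sink at (222,293) and the tray at (190,360). I'll enlarge both views to refine these.

```bash
python3 - <<'E'
from h import *
for n,(x,y) in (('scene',(235,250)),('side',(120,220))):
    i=cv2.imread(f'pics/{n}0.png')[y:y+195,x:x+260]; i=cv2.resize(i,None,fx=3,fy=3,interpolation=cv2.INTER_CUBIC)
    cv2.imwrite(f'pics/{n}1.png',i)
S=load('scene0.png');D=load('side0.png')
for nm,a,b in (('hookcorner',(457,356),(254,374)),('hooktip',(464,349),(269,379)),('collar',(403,294),(298,314)),('sink',(343,348),(222,293))):
    p,e=tri(ray(S,*a),ray(D,*b)); print(nm,p.round(4),np.round(e,4))
for nm,a,z in (('mat1',(257,161),.003),('mat2',(327,133),.003),('mat3',(396,210),.003),('mat4',(329,248),.003)): print(nm,atz(S,*a,z).round(3))
for nm,a in (('tray1',(383,404)),('tray2',(422,371)),('tray3',(453,402)),('tray4',(419,439))): print(nm,atz(S,*a,.024).round(3))
E
```

```text
hookcorner [0.3703 0.3621 0.0227] [0.0015 0.0015]
hooktip [0.3423 0.3543 0.0156] [0.0037 0.0037]
collar [0.385  0.1864 0.0208] [0.0013 0.0013]
sink [0.5742 0.2254 0.0147] [0. 0.]
mat1 [ 0.493 -0.372  0.003]
mat2 [ 0.258 -0.372  0.003]
mat3 [ 0.245 -0.033  0.003]
mat4 [ 0.464 -0.017  0.003]
tray1 [0.568 0.368 0.024]
tray2 [0.457 0.353 0.024]
tray3 [0.441 0.435 0.024]
tray4 [0.544 0.457 0.024]
```

View pics/scene1.png

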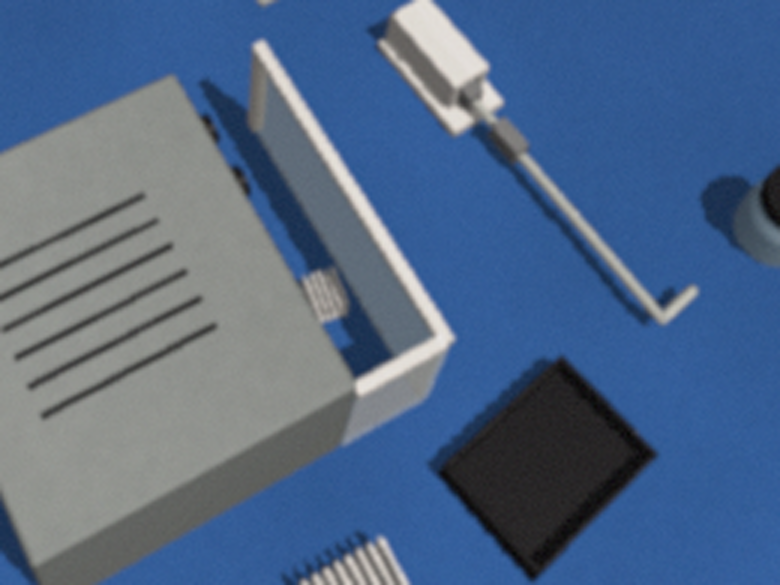

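View pics/side1.png

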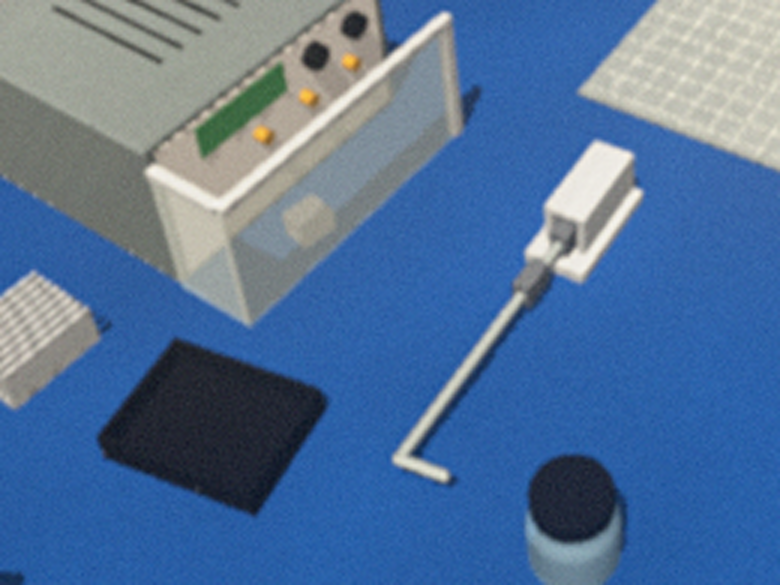

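The enlarged views confirm the layout. In full-image pixels the collar is at (404.7,296.3) in scene and (297.3,313.7) in side, and the shaft corner is at (455.7,356.7) and (254,373.3). The guard top runs from (322.3,264) to (385,362.7), and the sink top is at (343.3,347.7).

```bash
python3 - <<'E'
from h import *
S=load('scene0.png');D=load('side0.png')
P={}
for nm,a,b in (('collar',(404.7,296.3),(297.3,313.7)),('corner',(455.7,356.7),(254,373.3)),('tip',(466.7,346.7),(270,379.7)),('gtopmouth',(322.3,264),(269,225)),('gbotmouth',(320.7,293.3),(271,264.3)),('gtopend',(384,364),(193.3,289.3)),('sink',(343.5,348),(222.5,293.5)),('jartop',(500,316),(310,386)),('cap',(216,262),(253,194)),('reel',(214,135),(369,150))):
    P[nm],e=tri(ray(S,*a),ray(D,*b)); print(nm,P[nm].round(4),np.round(e,4))
v=P['corner']-P['collar']; print('rod yaw',np.degrees(np.arctan2(v[1],v[0])),'len',np.linalg.norm(v))
v=P['gtopend']-P['gtopmouth']; print('gap yaw',np.degrees(np.arctan2(v[1],v[0])),'len',np.linalg.norm(v))
print('psu top corners',[atz(S,x/3+235,y/3+250,.14).round(3) for x,y in((175,76),(353,382))])
print('mm',atz(S,250,112,.048),'pcb',atz(S,325,152,.01))
pc=P['collar'].copy(); pc[2]=.12
print(delta(pc,down(185)),delta(pc,down(5)))
E
```

```text
collar [0.3853 0.1917 0.0242] [0.0012 0.0012]
corner [0.3725 0.3608 0.0207] [0.0023 0.0023]
tip [0.337  0.3554 0.0208] [0.0021 0.0021]
gtopmouth [0.5424 0.0738 0.1265] [0.0008 0.0008]
gbotmouth [0.5452 0.0798 0.0019] [0.0019 0.0019]
gtopend [0.5498 0.3191 0.1229] [0.0018 0.0018]
sink [0.5729 0.2255 0.0137] [0.0002 0.0002]
jartop [0.2481 0.3447 0.061 ] [0.0005 0.0005]
cap [ 0.7332 -0.0916  0.0455] [0.0001 0.0001]
reel [ 0.5713 -0.4843  0.0438] [0.0014 0.0014]
rod yaw 94.33682167311859 len 0.16958552729047266
gap yaw 88.28282029814179 len 0.2454404645018212
psu top corners [array([0.614, 0.075, 0.14 ]), array([0.621, 0.316, 0.14 ])]
mm [ 0.43989952 -0.51981207  0.048     ] pcb [ 0.30687451 -0.30203626  0.01      ]
(array([ 1.000e-03,  1.000e-03, -1.353e+00]), array([-42.5 ,  69.17,  12.18])) (array([ 1.000e-03, -2.000e-03,  1.788e+00]), array([-42.5 ,  69.17,  12.18]))
```

{"op": "arm_command", "data": {"deltas": [[0,0,-0.9,-27.5,17,0,-1],[0,0,-0.9,-27.5,17,0,-1],[0,0,-0.9,-27.5,17,0,-1],[0,0,-0.9,-27.5,17,0,-1],[0,0,-0.9,-27.5,17,0,-1],[0,0,-0.9,-27.5,17,0,-1],[0,0,-0.9,-27.5,17,0,-1],[0,0,-0.9,-27.5,17,0,-1]]}}

```text
time_s: 0.82
tcp_pos: [0.4003, -0.3491, 0.2415]
ee_rot: [[-0.352, -0.936, 0.0], [-0.936, 0.352, 0.0], [-0.0, -0.0, -1.0]]
wrist_force: [-0.2, -1.4, -0.5]
gripper_width: 0.999
gripper_force: 0.0
```

```bash
python3 - <<'E'
from h import *
print(sense()['tcp_pos'],delta([.42,.0,.2],down(184.5)),delta([.385,.19,.12],down(184.5)))
E
```

```text
[ 0.40025857 -0.34907579  0.24153053] (array([-0.   ,  0.   , -0.438]), array([-33.37,  10.44,   4.16])) (array([-0.   ,  0.   , -0.438]), array([-49.91,  20.41,  12.16]))
```

{"op": "arm_command", "data": {"deltas": [[0,0,-0.438,-32,10,4,-1],[0,0,-0.438,-32,10,4,-1],[0,0,-0.438,-32,10,4,-1],[0,0,-0.438,-32,10,4,-1],[0,0,-0.438,-32,10,4,-1],[0,0,-0.438,-32,10,4,-1],[0,0,-0.438,-32,10,4,-1],[0,0,-0.438,-32,10,4,-1]]}}

```text
time_s: 1.48
tcp_pos: [0.4192, -0.0192, 0.202]
ee_rot: [[0.072, -0.997, 0.0], [-0.997, -0.072, 0.0], [-0.0, -0.0, -1.0]]
wrist_force: [1.1, -1.0, -0.3]
gripper_width: 0.999
gripper_force: 0.0
```

```bash
python3 - <<'E'
from h import *
print(sense()['tcp_pos'],delta([.385,.15,.16],down(184.5)),delta([.385,.19,.12],down(184.5)))
E
```

```text
[ 0.4191968  -0.01923399  0.20199693] (array([-0.   ,  0.   , -0.006]), array([-17.12,   2.19,   4.2 ])) (array([-0.   ,  0.   , -0.006]), array([-21.11,   1.91,   8.2 ]))
```

{"op": "arm_command", "data": {"deltas": [[0,0,-0.006,-19,2,5,-1],[0,0,-0.006,-19,2,5,-1],[0,0,-0.006,-19,2,5,-1],[0,0,-0.006,-19,2,5,-1],[0,0,-0.006,-19,2,5,-1],[0,0,-0.006,-19,2,5,-1],[0,0,-0.006,-19,2,5,-1]]}}

```text
time_s: 2.07
tcp_pos: [0.3855, 0.168, 0.1515]
ee_rot: [[0.081, -0.997, -0.001], [-0.997, -0.081, -0.001], [0.001, 0.001, -1.0]]
wrist_force: [-0.1, -0.1, 0.4]
gripper_width: 0.999
gripper_force: 0.0
```

```bash
python3 - <<'E'
from h import *
c=snap('wrist','w1.png'); print(sense()['tcp_pos'])
for p in ([.385,.1917,.032],[.3725,.361,.022],[.337,.355,.022]): print(proj(c,p,True))
E
```

```text
[0.38574893 0.16712537 0.15179798]
[317.57195796 271.49825375]
[316.6995607  431.82872399]
[353.76685643 429.09089635]
```

View pics/w1.png

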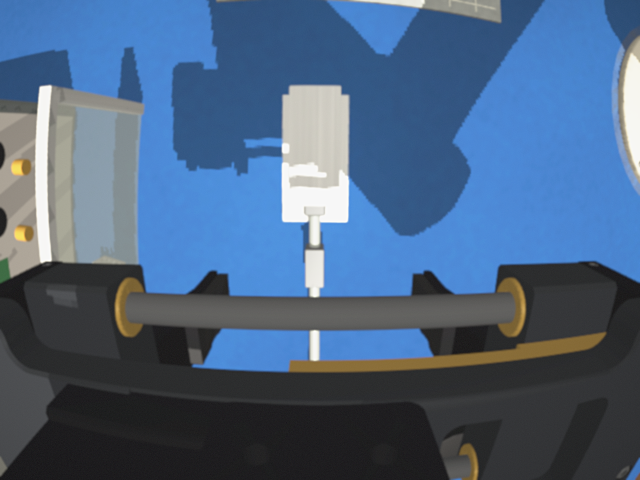

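The wrist view shows the collar centred at (314,268), with the shaft vertical in the image and so lined up with the tool. The rest's sleeve is behind it, and the mat edge is at the top.

```bash
python3 - <<'E'
from h import *
c=load('w1.png')
p=atz(c,314.3,268,.032,True); q=atz(c,314.5,340,.026,True); print(p,q)
d=[.3853,.1917]
t=[(p[0]+.0)*1,p[1],.024]; print(delta(t,down(184.5)))
E
```

```text
[0.38764958 0.18915273 0.032     ] [0.38263593 0.25354374 0.026     ]
(array([ 0.001, -0.001,  0.001]), array([-2.19, -0.38, 12.78]))
```

{"op": "arm_command", "data": {"deltas": [[0,0,0,-2.2,-0.25,4,-1],[0,0,0,-2.2,-0.25,8,-1],[0,0,0,-2.2,-0.25,11,-1],[0,0,0,-2.2,-0.25,12.7,-1],[0,0,0,-2.2,-0.25,12.7,-1],[0,0,0,-2.2,-0.25,12.7,0.3],[0,0,0,-2.2,-0.25,12.7,1],[0,0,0,-2.2,-0.25,12.7,1]]}}

```text
time_s: 2.78
tcp_pos: [0.388, 0.1895, 0.0267]
ee_rot: [[0.077, -0.997, 0.003], [-0.997, -0.077, 0.003], [-0.003, -0.003, -1.0]]
wrist_force: [-0.3, -0.5, 0.2]
gripper_width: 0.854
gripper_force: 0.0
```

{"op": "arm_command", "data": {"deltas": [[0,0,0,0,0,0,1],[0,0,0,0,0,0,1],[0,0,0,0,0,0,1],[0,0,0,0,0,0,1]]}}

```text
time_s: 3.12
tcp_pos: [0.3871, 0.1893, 0.0256]
ee_rot: [[0.078, -0.997, 0.001], [-0.997, -0.078, 0.001], [-0.001, -0.001, -1.0]]
wrist_force: [0.3, 0.3, -0.6]
gripper_width: 0.559
gripper_force: 0.0
```

{"op": "arm_command", "data": {"deltas": [[0,0,0,0,0,0,1],[0,0,0,0,0,0,1],[0,0,0,0,0,0,1],[0,0,0,0,0,0,1],[0,0,0,0,0,0,1],[0,0,0,0,0,0,1],[0,0,0,0,0,0,1],[0,0,0,0,0,0,1]]}}

```text
time_s: 3.78
tcp_pos: [0.3869, 0.1891, 0.025]
ee_rot: [[0.078, -0.997, -0.0], [-0.997, -0.078, -0.0], [0.0, 0.0, -1.0]]
wrist_force: [-0.2, -0.1, -0.7]
gripper_width: 0.16
gripper_force: 30.0
```

{"op": "arm_command", "data": {"deltas": [[0,0,0,-0.5,0,-0.1,1],[0,0,0,-2,0,-0.1,1],[0,0,0,-3.5,0,-0.1,1],[0,0,0,-5,0,-0.1,1],[0,0,0,-6.5,0,-0.1,1],[0,0,0,-8,0,-0.1,1],[0,0,0,-9.2,0,-0.1,1],[0,0,0,-9.8,0,-0.1,1]]}}

```text
time_s: 4.45
tcp_pos: [0.3794, 0.289, 0.0261]
ee_rot: [[0.08, -0.997, 0.001], [-0.997, -0.08, 0.001], [-0.001, -0.001, -1.0]]
wrist_force: [-0.1, -0.1, -0.0]
gripper_width: 0.16
gripper_force: 30.0
```

{"op": "arm_command", "data": {"deltas": [[0,0,0,-0.3,0,-0.5,1],[0,0,0,-0.3,0,-3,1],[0,0,0,-0.3,0,-6,1],[0,0,0,-0.3,0,-9,1],[0,0,0,-0.3,0,-11,1],[0,0,0,-0.3,0,-11,1]]}}

```text
time_s: 4.95
tcp_pos: [0.3807, 0.2915, 0.1408]
ee_rot: [[0.078, -0.997, 0.006], [-0.997, -0.078, 0.007], [-0.007, -0.006, -1.0]]
wrist_force: [0.9, -0.3, -1.5]
gripper_width: 0.162
gripper_force: 30.0
```

```bash
python3 - <<'E'
from h import *
c=snap('side','s2.png'); w=snap('wrist','w2.png'); print(sense()['tcp_pos'])
a=cv2.imread('pics/s2.png')[200:440,160:480]; b=cv2.imread('pics/w2.png')[:,:]; b=cv2.resize(b,None,fx=.6,fy=.6)
cv2.imwrite('pics/c2.png',np.hstack([cv2.resize(a,(384,288)),b]))
M=load('scene0.png')
mc=np.array([.365,-.1985]);R=np.array([[1,-.04],[.04,1]])
print([atz(M,*x,.003).round(3) for x in ((257,161),(327,133),(396,210),(329,248))])
print(delta([.44,-.14,.1],down(180)))
E
```

```text
[0.37881453 0.2893621  0.13664076]
[array([ 0.493, -0.372,  0.003]), array([ 0.258, -0.372,  0.003]), array([ 0.245, -0.033,  0.003]), array([ 0.464, -0.017,  0.003])]
(array([-0.   ,  0.001,  0.077]), array([43.28, -2.8 ,  3.6 ]))
```

View pics/c2.png

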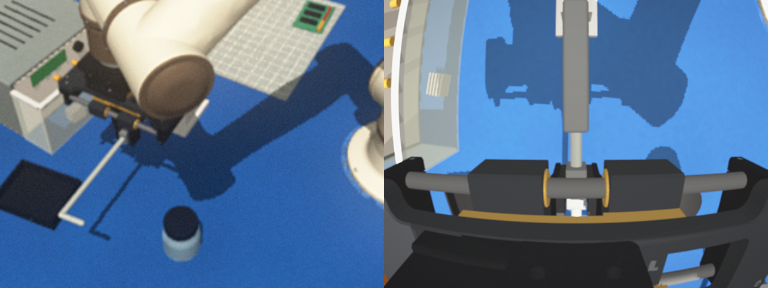

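The side view shows the rod hanging level in the grip, clear of the rest, with the jar untouched. The wrist view shows the handle level and free, and the sink behind the guard at left.

{"op": "arm_command", "data": {"deltas": [[0,0,0,1.5,0,0,1],[0,0,0,4.5,-0.2,0,1],[0,0,0,8,-0.4,0,1],[0,0,0,11.5,-0.6,0,1],[0,0,0,15,-0.7,0,1],[0,0,0,18.5,-0.8,0,1],[0,0,0,22,-0.9,0,1],[0,0,0,25,-1,0,1]]}}

```text
time_s: 5.72
tcp_pos: [0.4063, 0.0381, 0.1345]
ee_rot: [[0.077, -0.997, -0.004], [-0.997, -0.077, -0.002], [0.002, 0.005, -1.0]]
wrist_force: [1.1, 0.1, -1.6]
gripper_width: 0.153
gripper_force: 30.0
```

{"op": "arm_command", "data": {"deltas": [[0,0,0,3.5,0,0,1],[0,0,0,7,-0.2,0,1],[0,0,0,10.5,-0.3,0,1],[0,0,0,14,-0.4,0,1],[0,0,0,17.5,-0.5,0,1],[0,0,0,20,-0.5,0,1],[0,0,0,21,-0.5,2,1],[0,0,0,21,-0.5,4,1]]}}

```text
time_s: 6.38
tcp_pos: [0.4287, -0.1702, 0.0947]
ee_rot: [[0.073, -0.997, -0.001], [-0.997, -0.073, 0.0], [-0.0, 0.001, -1.0]]
wrist_force: [-0.3, 0.2, -1.3]
gripper_width: 0.161
gripper_force: 30.0
```

```bash
python3 - <<'E'
from h import *
print(sense()['tcp_pos'],sense()['wrist_force'],delta([.431,-.17,.022]))
c=snap('side','s3.png'); w=snap('wrist','w3.png')
a=cv2.imread('pics/s3.png')[160:400,160:480]; b=cv2.imread('pics/w3.png'); b=cv2.resize(b,None,fx=.6,fy=.6)
cv2.imwrite('pics/c3.png',np.hstack([cv2.resize(a,(384,288)),b]))
E
```

```text
[ 0.42874447 -0.17020272  0.0947219 ] [-0.32638791  0.17496858 -1.26443853] (array([0., 0., 0.]), array([-0.  , -0.23,  7.27]))
```

View pics/c3.png

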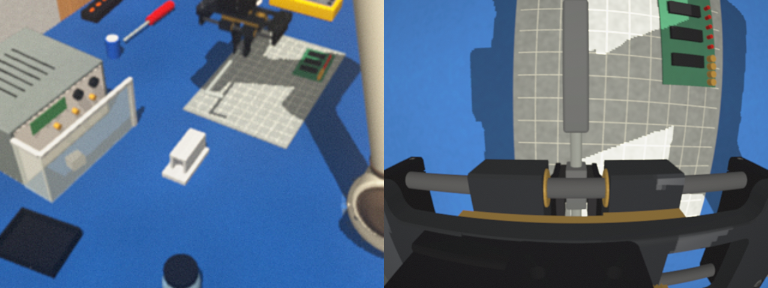

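The side view shows the rod over the bare half of the mat, parallel to its edge. The wrist view shows the handle level and well clear of the PCB. I'll lower it now.

{"op": "arm_command", "data": {"deltas": [[0,0,0,0,0,2.5,1],[0,0,0,0,0,4.5,1],[0,0,0,0,0,6,1],[0,0,0,0,0,6.8,1],[0,0,0,0,0,7.1,1],[0,0,0,0,0,7.1,1],[0,0,0,0,0,7.1,0.4],[0,0,0,0,0,7.1,0.2]]}}

```text
time_s: 7.15
tcp_pos: [0.4308, -0.1677, 0.0262]
ee_rot: [[0.079, -0.997, 0.002], [-0.997, -0.079, -0.0], [0.0, -0.002, -1.0]]
wrist_force: [0.3, 0.2, 0.8]
gripper_width: 0.238
gripper_force: 0.0
```

{"op": "arm_command", "data": {"deltas": [[0,0,0,0,0,0,0.2],[0,0,0,0,0,0,0.2],[0,0,0,0,0,0,0.2],[0,0,0,0,0,0,0.2],[0,0,0,0,0,-3,0.2],[0,0,0,4,0,-7,0.2],[0,0,0,8,0,-11,0.0],[0,0,0,9,0,-12,0.0]]}}

```text
time_s: 7.82
tcp_pos: [0.4366, -0.2565, 0.1452]
ee_rot: [[0.08, -0.997, 0.0], [-0.997, -0.08, -0.0], [0.0, -0.0, -1.0]]
wrist_force: [1.8, -0.9, -0.7]
gripper_width: 0.468
gripper_force: 0.0
```

```bash
python3 - <<'E'
from h import *
print(sense()['tcp_pos'])
# detect rod/sink in wrist
w=snap('wrist','w4.png'); S=snap('scene','s4.png')
print([proj(w,p,True).round(0) for p in ([.436,-.26,.027],[.432,-.21,.027],[.44,-.295,.027],[.43,-.17,.025])])
g=w['pixels']
print(delta([.4365,-.26,.03]))
a=g; b=S['pixels'][150:330,230:430]
cv2.imwrite('pics/c4.png',np.hstack([cv2.resize(a,(480,360)),cv2.resize(b,(320,288))[:288] if 0 else cv2.copyMakeBorder(cv2.resize(b,(320,288)),0,72,0,0,0)]))
E
```

```text
[ 0.436564   -0.25653408  0.14521158]
[array([321., 237.]), array([321., 300.]), array([319., 188.]), array([319., 344.])]
(array([0., 0., 0.]), array([-0.07,  0.54, 11.87]))
```

View pics/c4.png

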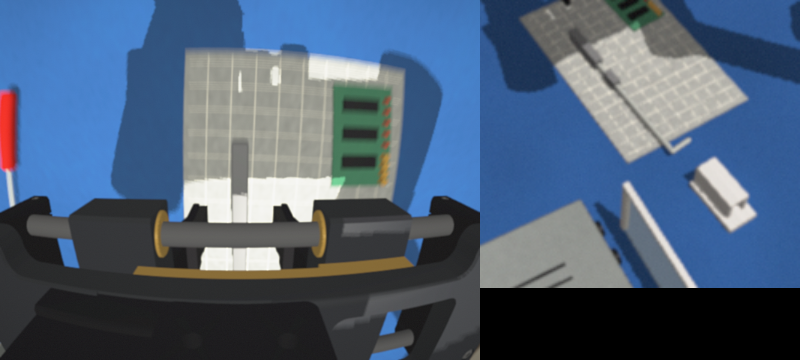

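The scene crop shows the rod flat on the mat with its hook end just off the far edge. The handle's back end is at wrist pixel (320,187), against (319,188) predicted. I'll grasp the handle.

{"op": "arm_command", "data": {"deltas": [[0,0,0,-0.6,0,4,-0.1],[0,0,0,-0.6,0,8,-0.1],[0,0,0,-0.6,0,10.5,-0.1],[0,0,0,-0.6,0,12,-0.1],[0,0,0,-0.6,0,12.1,-0.1],[0,0,0,-0.6,0,12.1,0.5],[0,0,0,-0.6,0,12.1,1],[0,0,0,-0.6,0,12.1,1]]}}

```text
time_s: 8.58
tcp_pos: [0.4363, -0.2496, 0.0224]
ee_rot: [[0.078, -0.997, 0.0], [-0.997, -0.078, -0.0], [0.0, -0.0, -1.0]]
wrist_force: [-0.1, 0.7, 2.9]
gripper_width: 0.404
gripper_force: 1.1
```

{"op": "arm_command", "data": {"deltas": [[0,0,0,0,0,0,1],[0,0,0,0,0,0,1],[0,0,0,0,0,0,1],[0,0,0,0,0,0,1]]}}

```text
time_s: 8.92
tcp_pos: [0.4365, -0.2499, 0.0225]
ee_rot: [[0.078, -0.997, 0.0], [-0.997, -0.078, -0.0], [0.0, -0.0, -1.0]]
wrist_force: [-0.4, 0.5, 3.0]
gripper_width: 0.183
gripper_force: 31.4
```

```bash
python3 - <<'E'
from h import *
s=sense();print(s['tcp_pos'],s['gripper_width'],s['gripper_force'])
# gap frame
S=load('scene0.png');D=load('side0.png')
def T(a,b): return tri(ray(S,*a),ray(D,*b))[0]
m=(T((322.3,264),(269,225))+T((320.7,293.3),(271,264.3)))/2; e=T((384,364),(193.3,289.3)); print(m,e)
W=load('w2.png'); # sink from wrist view 2: pixel (437,84)/.6
px=((437-384)/.6,84/.6); print('sink w2',px,atz(W,*px,.022,True), 'scene',atz(S,343.5,348,.022))
E
```

```text
[ 0.43645679 -0.24988122  0.02245199] 0.18336230173092447 31.351644745118392
[0.54381478 0.07678954 0.06419531] [0.54977516 0.31908494 0.12291421]
sink w2 (88.33333333333334, 140.0) [0.56966533 0.22230307 0.022     ] scene [0.57516674 0.22798295 0.022     ]
```

{"op": "arm_command", "data": {"deltas": [[0,0,0,0,0,-1,1],[0,0,0,0,0,-4,1],[0,0,0.05,0,0,-7,1],[0,0,0.106,-0.5,-3,-8,1],[0,0,0.106,-1,-6,-8,1],[0,0,0.106,-2,-9.5,-8,1],[0,0,0.106,-2.2,-12,-8,1],[0,0,0.106,-2.2,-12,-8,1]]}}

```text
time_s: 9.58
tcp_pos: [0.5588, -0.2177, 0.1028]
ee_rot: [[-0.025, -1.0, 0.004], [-1.0, 0.025, -0.001], [0.001, -0.004, -1.0]]
wrist_force: [1.3, -0.2, -1.5]
gripper_width: 0.182
gripper_force: 30.0
```

```bash
python3 - <<'E'
from h import *
s=sense();print(s['tcp_pos'],s['gripper_width'],s['wrist_force'])
for p in ([.5834,-.2152,.0525],[.5895,.0057,.0525]): print(delta(p,down(178.4)))
S=snap('scene','s5.png');D=snap('side','d5.png')
u=np.array([.028,.9996,0])
t=s['tcp_pos']+[0,0,-.0075]
for nm,L in (('corner',.251),('collar',.081)):
    for c in (S,D): print(nm,proj(c,t+u*L))
n=np.array([-1,.028,0])
for c in (S,D): print('tip',proj(c,t+u*.248+n*.033))
a=S['pixels'][170:370,240:440]; b=D['pixels'][150:350,150:350]
cv2.imwrite('pics/c5.png',cv2.resize(np.hstack([a,b]),(800,400),interpolation=cv2.INTER_CUBIC))
E
```

```text
[ 0.55884549 -0.21770452  0.10278633] 0.1818618436521657 [ 1.30733687 -0.23843817 -1.47002818]
(array([-0.004, -0.001,  0.003]), array([-0.32, -2.43,  5.04]))
(array([-0.004, -0.001,  0.003]), array([-22.42,  -2.48,   5.02]))
corner [303.62964858 261.4117089 ]
corner [272.24852379 223.13236206]
collar [271.21728335 207.84642353]
collar [311.94880591 190.05368161]
tip [315.88508579 254.60936083]
tip [283.6201936 227.1633836]
```

View pics/c5.png

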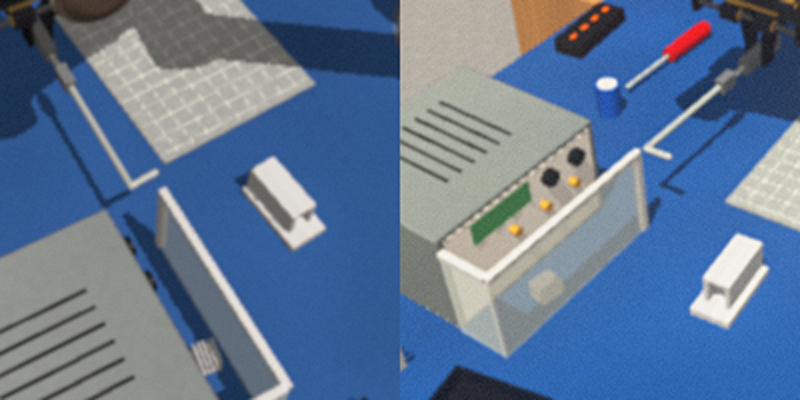

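The scene crop shows the shaft corner at full-image pixel (305.5,263), and the side crop shows it at (274,225). Both are about 2 px from prediction. The bar points to the guard side and is still short of the mouth, so I'll check the corner position and move on.

```bash
python3 - <<'E'
from h import *
S=load('s5.png');D=load('d5.png')
p,e=tri(ray(S,305.5,263),ray(D,274,225)); print(p,e)
p2,e=tri(ray(S,(157/2+240),(172/2+170)),ray(D,(671-400)/2+150,156/2+150)); print('tip',p2,e)
print('tcp',sense()['tcp_pos'],'pred corner',np.array(sense()['tcp_pos'])+[.007,.251,-.0075])
E
```

```text
[0.56182166 0.03425488 0.09012079] [np.float64(0.0018714245778793106), np.float64(0.0018714245778792416)]
tip [0.52770723 0.03372773 0.09413206] [np.float64(0.002739860359896922), np.float64(0.0027398603598970507)]
tcp [ 0.55396605 -0.21799968  0.10182602] pred corner [0.56096605 0.03300032 0.09432602]
```

{"op": "arm_command", "data": {"deltas": [[0,0,0,0,-1.5,1,1],[0,0,0,0,-2.9,3,1],[0,0,0,0,-2.95,4.6,1],[0,0,0,-0.3,-2.95,4.6,1],[0,0,0,-2,-2.95,4.6,1],[0,0,0,-4.5,-2.95,4.6,1],[0,0,0,-6.5,-2.95,4.6,1],[0,0,0,-7,-2.95,4.6,1]]}}

```text
time_s: 10.35
tcp_pos: [0.5845, -0.1474, 0.0574]
ee_rot: [[-0.026, -1.0, -0.001], [-1.0, 0.026, 0.0], [-0.0, 0.001, -1.0]]
wrist_force: [0.7, 0.1, -0.6]
gripper_width: 0.182
gripper_force: 30.0
```

```bash
python3 - <<'E'
from h import *
s=sense();print(s['tcp_pos'],s['wrist_force'],delta([.5895,.0057,.056],down(178.4)))
snap('scene','s6.png')
E
```

```text
[ 0.58450997 -0.14743881  0.05743401] [ 0.74731375  0.13861127 -0.6058964 ] (array([0.001, 0.   , 0.002]), array([-15.32,  -0.09,   0.15]))
```

{"op": "arm_command", "data": {"deltas": [[0,0,0,-1.5,-0.05,0,1],[0,0,0,-4,-0.1,0,1],[0,0,0,-6.5,-0.1,0,1],[0,0,0,-9,-0.1,0,1],[0,0,0,-11.5,-0.1,0,1],[0,0,0,-14,-0.1,0,1],[0,0,0,-15.3,-0.1,0,1],[0,0,0,-15.3,-0.1,0,1]]}}

```text
time_s: 11.07
tcp_pos: [0.591, 0.005, 0.0572]
ee_rot: [[-0.026, -1.0, 0.001], [-1.0, 0.026, 0.0], [-0.0, -0.001, -1.0]]
wrist_force: [-0.6, -0.0, -1.7]
gripper_width: 0.181
gripper_force: 30.0
```

```bash
python3 - <<'E'
from h import *
s=sense();print(s['tcp_pos'],s['wrist_force'],s['moment'])
S=snap('scene','s7.png');D=snap('side','d7.png');S0=cv2.imread('pics/scene0.png');D0=cv2.imread('pics/side0.png')
# check sink unmoved: diff in its patch
for a,b,(x,y) in ((S['pixels'],S0,(343,348)),(D['pixels'],D0,(222,293))):
    A=cv2.cvtColor(a,6)[y-18:y+18:3,x-21:x+21:3];B=cv2.cvtColor(b,6)[y-18:y+18:3,x-21:x+21:3]
    print(A);print(B)
u=np.array([.028,.9996,0]);n=np.array([-1,.028,0]);t=s['tcp_pos']+np.array([0,0,-.01])
for q in (t+u*.251,t+u*.248+n*.033): print(proj(S,q),proj(D,q))
E
```

```text
[0.59100359 0.00499914 0.05717257] [-0.56385027 -0.0194828  -1.67181335] [-0.09512002  0.10875218 -0.01352822]
[[137 143 134  76  49  46  45  91 103 103 103 105 101 194]
 [139 135 159  96  65  47  46  57 103 104 103 103 102 118]
 [140 139 136 156  85  48  46  46  74 105 103 102 104  98]
 [138 138 139 150 113  60  60  65  82  98 102 101 106 103]
 [140 137 138 135 165 118 138 121  95  65 101 101 101 101]
 [138 139 138 139 140 173 158 152 125  74  85 102 103 103]
 [140 137 137 137 133 162 129 142 142  96  53  98 104 103]
 [140 141 137 139 137 132 158 156 133 117  51  98  98 101]
 [135 136 136 138 140 137 145 128 119 100 142 197 111 104]
 [137 138 138 138 138 138 133 160 101 183 180  79  62 101]
 [138 135 138 137 136 138 140 145 199 140  49  50  42  81]
 [138 138 138 136 139 140 137 135  99  84  59  47  42  51]]
[[141 121  88  79  49  48  47  93 105 104 104 106 105 200]
 [143 142  89  88  67  46  49  58 105 105 106 105 104 122]
 [141 144 128  87  88  51  46  47  77 106 106 104 105 104]
 [142 143 142  99  84  66  60  64  86  99 104 108 107 106]
 [142 143 142 136  86 124 143 127  98  67 10
[... 1258 characters left out ...]
237 198 135 161 164 160 132 143 140 142 136 139 140 138]
 [193 144 165 162 146 141 143 148 139 139 138 145 137 127]
 [153 163 164 150 137 139 155 170 175 144 142 139 127 121]
 [167 162 146 137 140 165 171 168 163 152 139 123 123 129]
 [165 135 139 139 144 163 167 159 145 146 136 124 125 128]
 [137 137 136 138 137 160 156 151 149 151 136 125 120  93]
 [135 139 140 144 138 144 159 150 146 126 123 126  91  87]
 [126 131 136 140 142 140 127 137 119 126 130  90  93  92]
 [126 127 124 129 137 126 127 122 127 118  94  89  89  93]
 [124 122 124 120 124 125 121 125 114  86  88  93  83  96]]
[342.1802047  360.18237211] [202.9184836  287.44215846]
[354.98477735 351.78159629] [214.52716869 292.57856837]
```

{"op": "arm_command", "data": {"deltas": [[0,0,0,-0.4,0.1,0.7,1],[0,0,0,-0.4,0.1,1.5,1],[0,0,0,-0.4,0.1,2.3,1],[0,0,0,-0.4,0.1,3,1],[0,0,0,-0.4,0.1,3.3,1],[0,0,0,-0.4,0.1,3.3,1]]}}

```text
time_s: 11.67
tcp_pos: [0.5892, 0.007, 0.0219]
ee_rot: [[-0.029, -1.0, -0.003], [-1.0, 0.029, -0.001], [0.001, 0.003, -1.0]]
wrist_force: [0.1, -0.5, -2.0]
gripper_width: 0.18
gripper_force: 30.0
```

```bash
python3 - <<'E'
from h import *
s=sense();print(s['tcp_pos'],s['wrist_force'],s['moment'])
S=snap('scene','s8.png');D=snap('side','d8.png')
x,y=343,348
print(cv2.cvtColor(S['pixels'],6)[y-18:y+18:3,x-21:x+21:3])
x,y=222,293
print(cv2.cvtColor(D['pixels'],6)[y-18:y+18:3,x-33:x+21:3])
u=np.array([.028,.9996,0]);n=np.array([-1,.028,0]);t=s['tcp_pos']+np.array([0,0,-.01])
for q in (t+u*.251,t+u*.248+n*.033): print(proj(S,q),proj(D,q))
E
```

```text
[0.58917485 0.00696883 0.02188963] [ 0.06998891 -0.46553269 -1.97508435] [-0.04744335  0.06748755 -0.00983856]
[[135 118  84  77  48  47  48  90 103 100 103 102 103 192]
 [137 136  89  84  63  44  45  54 102 103 101 102 101 119]
 [139 136 126  85  84  50  46  44  72 103 101 102 103 103]
 [136 137 136  98  83  63  59  64  84  93 102 100 104 103]
 [137 135 140 132  81 118 137 121  94  63 102 102 103 101]
 [136 136 139 139 109 151 156 154 121  71  85 100 100 102]
 [140 139 135 135 132 111 136 142 140  98  53  97 100 100]
 [141 139 138 138 136 119 166 153 134 118  49  75 101 101]
 [136 135 137 139 141 137 134 141 160  99  44  47  95 102]
 [135 134 138 139 136 139 134 117  89  52  46  64  63 101]
 [135 136 139 137 137 136 136 106  80  70 146 103  61  82]
 [138 137 137 137 141 139 135 134 102 190 171  60  49  51]]
[[175 177 179 180 177 185 237 234 154 164 171 171 155 157 183 148 140 148]
 [177 179 179 178 187 239 235 156 171 171 164 144 165 184 146 136 149 147]
 [181 181 178 200 241 212 149 179 172 169 142 174 180 135 144 147 148 144]
 [216 177 219 242 206 159 176 176 158 147 178 179 142 144 153 151 148 137]
 [241 246 241 160 165 179 176 160 143 182 178 177 182 157 147 153 138 132]
 [196 199 163 165 177 174 156 150 186 182 184 177 175 164 149 135 133 135]
 [197 203 173 173 178 145 156 190 152 174 177 171 161 159 148 130 130 136]
 [201 203 177 171 149 160 189 150 135 178 172 160 155 162 148 129 125 103]
 [203 201 183 137 145 186 191 154 148 149 175 159 156 139 138 136  96  95]
 [201 195 180 130 137 132 150 179 166 150 139 149 136 134 133 103  98 107]
 [187 168 178 142 132 131 135 138 141 147 131 131 137 124 100  96  93 104]
 [170 170 174 157 128 131 131 129 132 130 135 140 125  98 101  99 102 103]]
[342.20589602 366.07535519] [205.49756919 298.92440619]
[354.64964338 357.84947921] [216.91741458 304.09385863]
```

{"op": "arm_command", "data": {"deltas": [[0,0,0,0.5,0,0,1],[0,0,0,1,0,0,1],[0,0,0,1.7,0,0,1],[0,0,0,2.6,0,0,1],[0,0,0,3.8,0,0,1],[0,0,0,5.2,0,0,1],[0,0,0,6.6,0,0,1],[0,0,0,7.5,0,0,1]]}}

```text
time_s: 12.43
tcp_pos: [0.5876, -0.0697, 0.0234]
ee_rot: [[-0.03, -1.0, -0.0], [-1.0, 0.03, -0.0], [0.0, 0.0, -1.0]]
wrist_force: [0.9, 0.3, -1.8]
gripper_width: 0.185
gripper_force: 30.0
```

```bash
cat > see.py <<'E'
from h import *
# bright grey (non-blue) blobs between/around gap near expected sink spot
def look(tag):
    s=sense();print(s['tcp_pos'],s['wrist_force'])
    S=snap('scene','s%s.png'%tag);D=snap('side','d%s.png'%tag)
    u=np.array([.028,.9996,0]);n=np.array([-1,.028,0]);t=s['tcp_pos']+np.array([0,0,-.01])
    sk=t+u*(.251-.019)+n*.0215; sk[2]=.022
    for nm,q in (('cor',t+u*.251),('tip',t+u*.248+n*.033),('sink',sk)): print(nm,q.round(3),proj(S,q).round(1),proj(D,q).round(1))
    for c in (S,D):
        x,y=proj(c,sk).round().astype(int); print(cv2.cvtColor(c['pixels'],6)[y-21:y+24:3,x-21:x+24:3])
E
python3 -c "
from see import *
look('9')"
```

```text
[ 0.5875974  -0.06967182  0.02343235] [ 0.85277101  0.26276827 -1.78098944]
cor [0.595 0.181 0.013] [324.7 335.8] [228.  278.6]
tip [0.562 0.179 0.013] [336.9 328.1] [239.2 283.3]
sink [0.573 0.163 0.022] [329.1 322.9] [239.6 274.9]
[[127  84  79  48  47  48  98 102 105 104 105 112 216 195  84]
 [140  96  59  66  47  48  60 105 103 104 104 105 147 221 138]
 [144 138  41  76  45  48  46  80 102 104 102 104 103 198 211]
 [143 139 104  55  73  46  46  52 100 104 105 105 103 122 219]
 [142 141 141  57  84  63  47  46  66 104 104 103 105 103 162]
 [143 144 143 124  87  83  55  75  49  91 106 104 103 105 104]
 [138 143 143 144  95 109 147 156  88  55 104 102 104 103 103]
 [144 143 142 141 134 144 145 146 128  62  73 104 106 104 104]
 [141 143 141 143 142 152 148 147 146 108  52  97 103 103 105]
 [143 144 141 140 140 138 165 158 150 127 101  67 104 103 102]
 [141 144 140 141 142 140 126 131 169 194  70  45  92 104 107]
 [143 141 142 142 144 142 140 177 159  80  43  47  53 102 104]
 [141 139 140 142 142 143 145 128  84  88  48  48  46  76 102]
 [142 144 140 139 141 142 140 142 108  84  75  4
[... 324 characters left out ...]
7 137]
 [242 205 155 181 169 152 145 184 162 135 147 144 150 144 130]
 [180 161 178 172 157 149 187 174 142 148 147 148 139 135 133]
 [165 177 176 149 154 186 177 181 180 159 148 131 128 137 136]
 [168 173 150 168 189 177 175 180 163 158 133 127 137 129 116]
 [163 146 156 189 183 170 175 159 161 155 131 134 138 107 106]
 [144 149 152 141 160 185 159 162 158 135 129 129 110  92 101]
 [154 154 149 146 150 148 159 158 138 134 139 104  96  97  99]
 [153 151 149 145 151 149 131 136 133 144 106 103  95 103  96]
 [148 150 148 151 142 138 138 128 137  99 104 102 100 100 102]
 [148 148 150 146 135 136 132 134 107 100 100  98 102 103  97]
 [149 150 140 138 130 135 125 104 101 104  95  99  95  96 102]]
```

The numbers show the sink in front of the bar and moving with it. I'll keep pulling.

{"op": "arm_command", "data": {"deltas": [[0,0,0,0.6,0,0,1],[0,0,0,1.8,0,0,1],[0,0,0,3.2,0,0,1],[0,0,0,4.6,0,0,1],[0,0,0,6,0,0,1],[0,0,0,7.4,0,0,1],[0,0,0,8.6,0,0,1],[0,0,0,9,0,0,1]]}}

```text
time_s: 13.2
tcp_pos: [0.5851, -0.1597, 0.0234]
ee_rot: [[-0.03, -1.0, -0.0], [-1.0, 0.03, -0.0], [0.0, 0.0, -1.0]]
wrist_force: [-0.2, 0.5, -1.3]
gripper_width: 0.185
gripper_force: 30.0
```

{"op": "arm_command", "data": {"deltas": [[0,0,0,0.7,0,0,1],[0,0,0,1.8,0,0,1],[0,0,0,3,0,0,1],[0,0,0,4.2,0,0,1],[0,0,0,5.4,0,0,1],[0,0,0,6.2,0,0,1],[0,0,0,6.7,0,0,1],[0,0,0,6.7,0,0,1]]}}

```text
time_s: 13.87
tcp_pos: [0.5834, -0.2256, 0.0234]
ee_rot: [[-0.029, -1.0, 0.0], [-1.0, 0.029, -0.0], [0.0, -0.0, -1.0]]
wrist_force: [-0.1, 0.0, -1.6]
gripper_width: 0.184
gripper_force: 30.0
```

```bash
python3 -c "
from see import *
look('10')"
```

```text
[ 0.58337553 -0.22560312  0.02336306] [-0.11606218  0.03998472 -1.6184838 ]
cor [0.59  0.025 0.013] [292.9 280.7] [269. 243.]
tip [0.557 0.023 0.013] [304.6 274.1] [279.7 247. ]
sink [0.568 0.007 0.022] [297.3 269.1] [279.8 239.5]
[[166  85  85  86  85  86  86  87  87  84  86  85  85  81  91]
 [158 117  85  85  87  86  86  88  86  86  88  86  85  84  82]
 [ 82 169  88  85  84  85  87  86  84  86  86  86  82  84  83]
 [ 67 139 140  87  85  86  83  88  85  87  84  82  83  84  86]
 [ 82  65 173  93  86  87  88  85  87  84  84  84  84  83  84]
 [ 84  65 120 158  84  87  87 108  87  86  85  87  85  85  84]
 [ 85  89  60 170 103 106 136 150 135  84  87  86  84  84  97]
 [ 86  85  74 104 171 144 148 143 146 110  87  85  85  84  88]
 [ 85  85  87  57 161 134 144 151 150 140  94  87  85  84  90]
 [ 85  85  87  81  89 137 145 145 142 146 110  84  87  83  91]
 [ 86  84  95 121 138 140 122 160 200 128  58  85  84  85  93]
 [ 96 127 141 140 137 136 139 153  92  57  46  60  81  83  93]
 [141 141 140 139 140 136 140 131  86  85  51  46  48  74  93]
 [141 143 140 138 139 139 140 139 105  74  72  47 
[... 322 characters left out ...]
6  96]
 [171 240 166 153 117  98  96 169 202  75  78 103  98 103 101]
 [241 164 150 168 123  98 182 184  66  93 100 104 103 105 103]
 [141 149 150 179 124 205 204 159 162 108 103 103 102 102 101]
 [148 151 152 182 163 189 178 174 191 114 100  98 104 102  98]
 [155 151 147 180 147 158 176 188 140 114  99 104 103 105  97]
 [151 151 153 176 147 220 154 146 134 103 100 103 101  97 100]
 [151 148 153 167 154  93 121 133 107  98 101 100  96 105 102]
 [152 147 146 166 162  88  61  78 101 101 102 103  98 102 100]
 [147 150 146 162 163  78  68 101 105 100 104  99 104  95 100]
 [150 148 148 150 166  87  82 101  99  99 100 103  95  96 100]
 [152 148 135 142 167  96  98 107 102 101 101 100 102 104 102]]
```

{"op": "arm_command", "data": {"deltas": [[0,0,0,-0.8,-0.1,0,1],[0,0,0,-1.5,-0.3,0,1],[0,0,0,-1.5,-0.3,-1,1],[0,0,0,-1.5,-0.3,-3.5,1],[0,0,0,-1.5,-0.3,-6,1],[0,0,0,-0.5,1,-7,1],[0,0,0,0.5,4,-7,1],[0,0,0,1.5,7.5,-7,1]]}}

```text
time_s: 14.63
tcp_pos: [0.509, -0.2371, 0.095]
ee_rot: [[-0.026, -1.0, 0.004], [-1.0, 0.026, -0.001], [0.001, -0.004, -1.0]]
wrist_force: [-0.7, -0.9, -1.3]
gripper_width: 0.181
gripper_force: 30.0
```

{"op": "arm_command", "data": {"deltas": [[0,0,0,0.5,3,0,1],[0,0,0,0.9,6,0,1],[0,0,0,0.9,7.5,0,1],[0,0,0,0.9,7.5,2,1],[0,0,0,0.9,7.5,4,1],[0,0,0,0.9,7.5,6,1],[0,0,0,0.9,7.5,6.5,1],[0,0,0,0.9,7.5,6.5,1]]}}

```text
time_s: 15.3
tcp_pos: [0.4316, -0.2438, 0.0276]
ee_rot: [[-0.028, -1.0, -0.003], [-1.0, 0.028, 0.001], [-0.001, 0.003, -1.0]]
wrist_force: [-0.3, -0.5, -0.9]
gripper_width: 0.182
gripper_force: 30.0
```

```bash
python3 -c "
from h import *
s=sense();print(s['tcp_pos'],s['wrist_force'],s['gripper_width'])
S=snap('scene','s11.png');D=snap('side','d11.png')
A=cv2.imread('pics/s10.png');
x,y=297,269
print(cv2.cvtColor(S['pixels'],6)[y-21:y+24:3,x-21:x+24:3])
"
```

```text
[ 0.4316242  -0.24383372  0.0276109 ] [-0.34072104 -0.48062269 -0.89060798] 0.18239765658350846
[[ 86  88  86  90  87  90  90  86  87  86  87  87  86  86  91]
 [ 88  87  87  88  89  89  89  88  88  87  89  86  87  87  85]
 [ 84  88  87  86  89  88  90  88  88  86  87  86  85  88  83]
 [ 87  84  88  88  88  89  89  89  88  88  88  84  85  89  86]
 [ 86  86  87  87  88  86  90  87  89  88  83  87  86  85  83]
 [ 86  89  88  88  89  89  89 111  88  89  89  88  85  86  87]
 [ 88  88  89  89  89 108 138 152 137  88  87  88  85  86 100]
 [ 85  88  88  87  92 151 153 147 149 112  85  89  87  88  91]
 [ 87  88  87  88  77 120 148 154 150 145  87  87  87  87  93]
 [ 87  87  87  86  91 116 147 148 144 138  88  89  84  84  97]
 [ 87  88  94 122 142 142 125 154 150  70  64  87  86  88  92]
 [ 97 130 143 143 145 141 141 116  88  56  46  61  85  89  94]
 [145 147 143 143 140 139 142 133  89  84  49  47  50  75  96]
 [144 145 140 143 141 142 141 144 106  76  76  45  46  47  94]
 [144 145 141 143 145 142 142 142 141  49  78  51  49  48  92]]
```

{"op": "arm_command", "data": {"deltas": [[0,0,0,0,0,0.2,1],[0,0,0,0,0,0.4,1],[0,0,0,0,0,0.4,1],[0,0,0,0,0,0.4,0.3],[0,0,0,0,0,0.4,0.2],[0,0,0,0,0,0.4,0.2],[0,0,0,0,0,0.4,0.2],[0,0,0,0,0,0.4,0.2]]}}

```text
time_s: 16.07
tcp_pos: [0.4331, -0.2442, 0.0246]
ee_rot: [[-0.028, -1.0, 0.0], [-1.0, 0.028, -0.0], [0.0, -0.0, -1.0]]
wrist_force: [0.5, -0.1, -0.4]
gripper_width: 0.386
gripper_force: 0.0
```

{"op": "arm_command", "data": {"deltas": [[0,0,0,0,0,0,0.2],[0,0,0,0,0,-3,0.2],[0,0,0,0,0,-7,0.2],[0,0,0,0,0,-11,0.2],[0,0,0,-3,-2,-13,0],[0,0,0,-6,-4.5,-13,0],[0,0,0,-9,-7,-13,0],[0,0,0,-12,-9,-13,0]]}}

```text
time_s: 16.73
tcp_pos: [0.5278, -0.1255, 0.1555]
ee_rot: [[-0.029, -1.0, 0.003], [-1.0, 0.029, 0.0], [-0.0, -0.003, -1.0]]
wrist_force: [1.0, -1.1, 0.0]
gripper_width: 0.492
gripper_force: 0.0
```

```bash
python3 - <<'E'
from h import *
s=sense();print(s['tcp_pos'],s['gripper_width'])
S=snap('scene','s12.png');D=snap('side','d12.png');W=snap('wrist','w12.png')
def sat(c): h=cv2.cvtColor(c['pixels'],cv2.COLOR_BGR2HSV); return ((h[...,1]<90)&(h[...,2]>95)).astype(np.uint8)
exp=np.array([.568,.007,.022])
for nm,c,f in (('S',S,0),('D',D,0),('W',W,1)):
    x,y=proj(c,exp,bool(f)).round().astype(int); print(nm,x,y)
    m=sat(c); r=22 if not f else 60
    w=m.copy(); w[:]=0; w[max(0,y-r):y+r,max(0,x-r):x+r]=m[max(0,y-r):y+r,max(0,x-r):x+r]
    n,l,st,ce=cv2.connectedComponentsWithStats(w)
    for k in range(1,n):
        if st[k,4]>25:
            rect=cv2.minAreaRect(np.argwhere(l==k)[:,::-1].astype(np.float32)); print(st[k],ce[k].round(1),rect, atz(c,*ce[k],.016,bool(f)).round(4))
# rod check
g=S['pixels']
for L in (0,.05,.09,.15,.2,.25):
    q=np.array([.4316,-.253,.02])+np.array([.028,1,0])*L; x,y=proj(S,q).round().astype(int); print(L,(x,y),g[y,x-4:x+5].mean(1).round())
E
```

```text
[ 0.5278171  -0.12546465  0.1555058 ] 0.4915126952130807
S 297 269
[275 264  30  27 487] [291.  279.8] ((289.5, 277.0), (26.0, 29.0), 90.0) [0.5939 0.0221 0.016 ]
D 280 240
[258 224  29  38 690] [268.4 243.8] ((272.0, 242.5), (28.0, 37.0), 0.0) [0.5875 0.0312 0.016 ]
W 280 379
[263 352  77   9 270] [283.7 356.8] ((301.0, 356.0), (76.0, 8.0), 0.0) [ 0.5641 -0.0135  0.016 ]
0 (np.int64(295), np.int64(177)) [63. 54. 49. 51. 53. 54. 53. 58. 50.]
0.05 (np.int64(304), np.int64(189)) [45. 58. 67. 67. 66. 68. 71. 82. 97.]
0.09 (np.int64(311), np.int64(200)) [ 75.  61.  64.  69.  72.  83.  98. 116. 145.]
0.15 (np.int64(322), np.int64(216)) [120. 104. 136. 168. 180. 176. 175. 182. 193.]
0.2 (np.int64(331), np.int64(230)) [111. 112. 127. 158. 180. 184. 179. 184. 187.]
0.25 (np.int64(341), np.int64(244)) [ 83. 107. 146. 171. 171. 141. 108.  96.  94.]
```

{"op": "arm_command", "data": {"deltas": [[0,0,0,-3,-1,0,0],[0,0,0,-7,-2,0,0],[0,0,0,-11,-3,0,0],[0,0,0,-15,-3.5,0,0],[0,0,0,-15,-3.5,0,0],[0,0,0,-15,-3.5,0,0]]}}

```text
time_s: 17.38
tcp_pos: [0.5651, 0.0233, 0.1541]
ee_rot: [[-0.026, -1.0, -0.001], [-1.0, 0.026, -0.0], [0.0, 0.001, -1.0]]
wrist_force: [-0.7, -0.3, 0.9]
gripper_width: 0.502
gripper_force: 0.0
```

```bash
python3 - <<'E'
from h import *
s=sense();print(s['tcp_pos'],s['gripper_width'])
W=snap('wrist','w13.png')
x,y=proj(W,[.568,.007,.022],True).round().astype(int); print(x,y,[proj(W,[.568+a,.007+b,.022],True).round(1).tolist() for a,b in((-.012,-.015),(.012,.015))])
g=cv2.cvtColor(W['pixels'],6); h=cv2.cvtColor(W['pixels'],cv2.COLOR_BGR2HSV)
print(h[y-36:y+36:3,x-36:x+36:3,1]);print(h[y-36:y+36:3,x-36:x+36:3,2])
E
```

```text
[0.56505234 0.02330153 0.15408708] 0.5019439644230665
315 216 [[330.5, 195.6], [299.8, 235.5]]
[[156 157 160 156 156 158 157 154 156 157 155 156 155 155 158 158 154 155
  160 158 158 156 158 155]
 [157 156 155 157 156 156 158 155 156 154 154 158 155 153 156 158 157 157
  156 160 160 155 160 156]
 [155 160 158 156 158 156 156 156 155 157 156 158 158 156 157 158 152 158
  158 158 156 158 153 156]
 [154 156 158 160 158 155 156 157 158 157 159 160 158 158 151 156 156 157
  153 155 157 155 158 158]
 [157 156 155 156 161 131  96  89  60  40  34   8  15   6  10  97 156 158
  156 155 158 153 156 155]
 [154 156 158 158 128   9  18  17  16  17  17  18  16  17  17  57 158 157
  155 155 156 155 155 155]
 [153 156 156 160  56  18  16  17  15  16  16  15  17  16  18  40 158 155
  156 156 155 160 155 156]
 [156 158 158 156  69  17  17  17  16  17  19  17  17  16  17  22 162 155
  160 158 155 156 156 159]
 [155 153 155 155  95  17  16  18  18  17  18  16  17  16  17   8 163 155
  160 155 154 155 155 157]
 [157 156 158 157 118  16  15  18  18  18  18  17  18  18  17   1 159 156
  157 152 151 157 156 
[... 3144 characters left out ...]
32 132 130 132 144 177 146 186 136 155 156 135 184 132 162 147 132
  132 131 130 131 132 131]
 [131 132 133 131 131 139 175 130 171 136 143 151 129 154 131 137 133 130
  132 130 131 129 130 130]
 [132 132 132 131 131 132 133 130 131 131 132 130 130 131 129 131 131 130
  129 130 128 131 130 131]
 [131 130 132 132 131 132 132 131 133 132 133 130 130 129 130 132 131 131
  130 131 130 130 130 131]
 [131 131 131 133 132 132 133 132 132 132 130 131 129 130 129 130 130 130
  132 132 130 129 129 131]
 [129 130 131 132 131 131 131 130 131 131 129 130 130 130 131 130 131 132
  131 131 130 130 129 130]
 [132 132 132 130 131 130 130 130 128 130 130 129 130 131 131 130 130 132
  130 130 130 130 130 131]]
```

```bash
python3 - <<'E'
from h import *
W=load('w13.png'); im=cv2.imread('pics/w13.png'); h=cv2.cvtColor(im,cv2.COLOR_BGR2HSV)
m=np.zeros(im.shape[:2],np.uint8); m[180:280,279:355]=(h[180:280,279:355,1]<100)
pts=np.argwhere(m)[:,::-1]; print(pts[:,1].min(),pts[:,1].max())
P=np.array([atz(W,*q,.022,True)[:2] for q in pts.astype(float)],np.float32)
r=cv2.minAreaRect(P*1000); print(r)
S=load('scene0.png');T=[atz(S,*q,.024)[:2] for q in ((421.7,370),(453.3,401.7),(412.7,442.7),(381,405.7))]
print(np.round(T,3),np.mean(T,0))
rt=cv2.minAreaRect(np.array(T,np.float32)*1000);print(rt)
E
```

```text
190 236
((572.4622802734375, 5.1765289306640625), (25.755714416503906, 34.02676773071289), 3.1947574615478516)
[[0.457 0.351]
 [0.44  0.434]
 [0.559 0.456]
 [0.573 0.368]] [0.5073239  0.40232942]
((507.5140686035156, 401.5309143066406), (120.8216323852539, 88.81324005126953), 10.26058292388916)
```

{"op": "arm_command", "data": {"deltas": [[0,0,-0.08,1.7,-0.6,2,-0.4],[0,0,-0.08,1.7,-0.6,5,-0.4],[0,0,-0.08,1.7,-0.6,8,-0.4],[0,0,-0.08,1.7,-0.6,11,-0.4],[0,0,-0.08,1.7,-0.6,12.7,-0.4],[0,0,-0.08,1.7,-0.6,13.2,-0.4],[0,0,-0.08,1.7,-0.6,13.2,-0.4],[0,0,-0.08,1.7,-0.6,13.2,0.5]]}}

```text
time_s: 18.1
tcp_pos: [0.5711, 0.0037, 0.023]
ee_rot: [[0.05, -0.999, 0.001], [-0.999, -0.05, -0.0], [0.0, -0.001, -1.0]]
wrist_force: [0.3, -0.4, -0.1]
gripper_width: 0.673
gripper_force: 0.0
```

{"op": "arm_command", "data": {"deltas": [[0,0,0,0,0,0,1],[0,0,0,0,0,0,1],[0,0,0,0,0,0,1],[0,0,0,0,0,0,1],[0,0,0,0,0,0,1],[0,0,0,0,0,0,1],[0,0,0,0,0,0,1],[0,0,0,0,0,0,1]]}}

```text
time_s: 18.77
tcp_pos: [0.5711, 0.0052, 0.0227]
ee_rot: [[0.052, -0.999, 0.0], [-0.999, -0.052, 0.0], [-0.0, -0.0, -1.0]]
wrist_force: [0.4, 1.1, 1.9]
gripper_width: 0.272
gripper_force: 30.0
```

{"op": "arm_command", "data": {"deltas": [[0,0,0,0,0,-1,1],[0,0,0,0,0,-4,1],[0,0,0,0,0,-8,1],[0,0,0,0,0,-12,1],[0,0,0,0,0,-16,1],[0,0,0,0,0,-19,1],[0,0,0,0,0,-20,1],[0,0,0,0,0,-20,1]]}}

```text
time_s: 19.43
tcp_pos: [0.5724, 0.0054, 0.2267]
ee_rot: [[0.052, -0.999, 0.008], [-0.999, -0.052, 0.002], [-0.001, -0.008, -1.0]]
wrist_force: [0.1, -0.2, -0.7]
gripper_width: 0.275
gripper_force: 30.0
```

{"op": "arm_command", "data": {"deltas": [[0,0,0,-2,0.2,0,1],[0,0,0,-6,0.6,0,1],[0,0,0,-10,1,0,1],[0,0,0,-14,1.5,0,1],[0,0,0,-18,2,0,1],[0,0,0,-22,2.4,0,1],[0,0,0,-26,2.8,0,1],[0,0,0,-30,3.2,0,1]]}}

```text
time_s: 20.1
tcp_pos: [0.5217, 0.3042, 0.2202]
ee_rot: [[0.052, -0.999, -0.004], [-0.999, -0.052, -0.003], [0.002, 0.004, -1.0]]
wrist_force: [0.2, -0.5, -0.3]
gripper_width: 0.278
gripper_force: 30.0
```

{"op": "arm_command", "data": {"deltas": [[0,0,0,-4,0.4,0,1],[0,0,0,-8,0.9,0,1],[0,0,0,-10,1.1,0,1],[0,0,0,-10,1.1,3,1],[0,0,0,-10,1.1,6,1],[0,0,0,-10,1.1,8,1],[0,0,0,-10,1.1,8,1]]}}

```text
time_s: 20.68
tcp_pos: [0.5036, 0.3992, 0.1345]
ee_rot: [[0.051, -0.999, -0.011], [-0.999, -0.051, -0.011], [0.01, 0.012, -1.0]]
wrist_force: [-1.2, -1.4, -1.9]
gripper_width: 0.268
gripper_force: 30.0
```

```bash
python3 - <<'E'
from h import *
s=sense();print(s['tcp_pos'],s['gripper_width'],s['gripper_force'],delta([.507,.402,.028]))
for n in('scene','side'):
    c=snap(n,n+'14.png'); im=c['pixels']; 
    m=np.zeros(im.shape[:2],np.uint8); x,y=proj(c,[.507,.402,.014]).round().astype(int); m[y-50:y+50,x-50:x+50]=(im.max(2)<48)[y-50:y+50,x-50:x+50]
    n_,l,st,ce=cv2.connectedComponentsWithStats(m); k=1+st[1:,4].argmax(); q=np.argwhere(l==k)[:,::-1].astype(np.float32); b=cv2.minAreaRect(q); print(n,b,[atz(c,*p,.02)[:2].round(3).tolist() for p in cv2.boxPoints(b)],atz(c,*b[0],.02).round(3))
E
```

```text
[0.50362289 0.39920995 0.13449924] 0.26819200429769274 29.9997478723526 (array([0., 0., 0.]), array([-0.37, -0.47, 10.64]))
scene ((420.929931640625, 392.2775573730469), (59.04127502441406, 82.22199249267578), 45.93918991088867) [[0.584, 0.348], [0.402, 0.31], [0.384, 0.426], [0.559, 0.454]] [0.485 0.386 0.02 ]
side ((197.07147216796875, 345.2661437988281), (64.25678253173828, 80.55052947998047), 23.334041595458984) [[0.55, 0.46], [0.64, 0.282], [0.477, 0.268], [0.412, 0.439]] [0.515 0.368 0.02 ]
```

```bash
python3 - <<'E'
from h import *
D=load('side0.png');T=np.array([atz(D,120+x/3,220+y/3,.024)[:2] for x,y in((178,340),(327,393),(257,506),(100,436))])
print(T.round(3),T.mean(0)); s=sense();print(s['tcp_pos'],delta([.506,.402,.0285]))
E
```

```text
[[0.566 0.367]
 [0.447 0.346]
 [0.427 0.436]
 [0.552 0.452]] [0.49796277 0.40026325]
[0.50674726 0.40154677 0.14069038] (array([0., 0., 0.]), array([-0.09,  0.04, 11.22]))
```

{"op": "arm_command", "data": {"deltas": [[0,0,0,0,0.3,3,1],[0,0,0,0,0.3,6,1],[0,0,0,0,0.3,8.5,1],[0,0,0,0,0.3,10,1],[0,0,0,0,0.3,10.8,1],[0,0,0,0,0.3,11.2,1],[0,0,0,0,0.3,11.2,1],[0,0,0,0,0.3,11.2,1]]}}

```text
time_s: 21.45
tcp_pos: [0.5051, 0.403, 0.0321]
ee_rot: [[0.052, -0.999, 0.002], [-0.999, -0.052, 0.002], [-0.002, -0.002, -1.0]]
wrist_force: [0.1, -0.3, -0.5]
gripper_width: 0.27
gripper_force: 30.0
```

{"op": "arm_command", "data": {"deltas": [[0,0,0,0,0,0.05,1],[0,0,0,0,0,0.1,1],[0,0,0,0,0,0.15,1],[0,0,0,0,0,0.15,1]]}}

```text
time_s: 21.78
tcp_pos: [0.5044, 0.4023, 0.0294]
ee_rot: [[0.052, -0.999, 0.0], [-0.999, -0.052, 0.001], [-0.001, -0.001, -1.0]]
wrist_force: [0.1, -0.9, -0.3]
gripper_width: 0.275
gripper_force: 30.0
```

{"op": "arm_command", "data": {"deltas": [[0,0,0,0,0,0.1,1],[0,0,0,0,0,0.2,1],[0,0,0,0,0,0.25,1],[0,0,0,0,0,0.25,1],[0,0,0,0,0,0.25,1]]}}

```text
time_s: 22.2
tcp_pos: [0.5042, 0.4022, 0.0267]
ee_rot: [[0.052, -0.999, 0.0], [-0.999, -0.052, -0.0], [0.0, -0.0, -1.0]]
wrist_force: [-1.4, -0.3, 2.4]
gripper_width: 0.275
gripper_force: 30.0
```

Touching the floor at 2.4 N, so I'll release, open slightly and rise.

{"op": "arm_command", "data": {"deltas": [[0,0,0,0,0,0,0.3],[0,0,0,0,0,0,0.1],[0,0,0,0,0,0,0.1],[0,0,0,0,0,0,0.1],[0,0,0,0,0,0,0.1],[0,0,0,0,0,-1.5,0.1],[0,0,0,0,0,-4,0.1],[0,0,0,0,0,-8,0.1]]}}

```text
time_s: 22.87
tcp_pos: [0.5023, 0.4001, 0.1031]
ee_rot: [[0.051, -0.999, -0.006], [-0.999, -0.051, -0.007], [0.006, 0.007, -1.0]]
wrist_force: [0.7, 0.2, 0.2]
gripper_width: 0.449
gripper_force: 0.0
```

{"op": "arm_command", "data": {"deltas": [[0,0,0,0,0,-4,0.1],[0,0,0,0,0,-8,0.1],[0,0,0,-2,0,-11,0.1],[0,0,0,-4,0,-13,0.1],[0,0,0,-4,0,-13,0.1],[0,0,0,-4,0,-13,0.1],[0,0,0,-4,0,-13,0.1]]}}

```text
time_s: 23.45
tcp_pos: [0.5014, 0.4414, 0.235]
ee_rot: [[0.052, -0.999, -0.002], [-0.999, -0.052, -0.002], [0.002, 0.002, -1.0]]
wrist_force: [-0.2, -0.3, -1.4]
gripper_width: 0.452
gripper_force: 0.0
```

```bash
python3 - <<'E'
from h import *
s=sense();print(s['tcp_pos'],s['wrist_force'])
W=snap('wrist','w15.png'); h=cv2.cvtColor(W['pixels'],cv2.COLOR_BGR2HSV)
x,y=proj(W,[.504,.402,.026],True).round().astype(int); print(x,y)
m=np.zeros((480,640),np.uint8); r=45; sl=np.s_[y-r:y+r,x-r:x+r]; m[sl]=(h[sl][...,2]>90)&(h[sl][...,1]<90)
n,l,st,ce=cv2.connectedComponentsWithStats(m)
for k in range(1,n):
    if st[k,4]>60:
        P=np.array([atz(W,*q,.026,True)[:2] for q in np.argwhere(l==k)[:,::-1].astype(float)],np.float32); print(st[k],cv2.minAreaRect(P*1000))
# tray extents: dark around
d=np.zeros((480,640),np.uint8); d[:290,120:520]=(W['pixels'].max(2)<60)[:290,120:520]
n,l,st,ce=cv2.connectedComponentsWithStats(d)
for k in range(1,n):
    if st[k,4]>1500:
        P=np.array([atz(W,*q,.024,True)[:2] for q in np.argwhere(l==k)[:,::-1].astype(float)],np.float32); print('dark',st[k],cv2.minAreaRect(P*1000))
# rod on mat and bystanders: compare with start / after-first-lay
S=snap('scene','s15.png')['pixels']; S0=cv2.imread('pics/scene0.png')
for nm,p in (('cap',(216,264)),('driver',(190,215)),('reel',(214,141)),('mm',(250,115)),('pcb',(325,152)),('jar',(497,322)),('big',(357,455))):
    a,b=p; t=S0[b-12:b+12,a-12:a+12]; q=S[b-24:min(480,b+24),a-24:a+24]; R=cv2.matchTemplate(q,t,cv2.TM_CCOEFF_NORMED); _,v,_,loc=cv2.minMaxLoc(R); print(nm,round(v,2),np.array(loc)-12)
E
```

```text
[0.50143999 0.44143511 0.23503814] [-0.24178829 -0.25669167 -1.38310991]
319 178
[ 274  133   90   79 6108] ((505.0457458496094, 396.68572998046875), (85.85417938232422, 73.79366302490234), 3.7247848510742188)
[294 214  66   9  93] ((494.4632263183594, 441.14996337890625), (63.246761322021484, 1.7272334098815918), 10.72024917602539)
dark [ 254  123  127  102 1925] ((503.9032287597656, 398.26568603515625), (114.68688201904297, 85.07901000976562), 10.483725547790527)
dark [ 120  266  105   24 2247] ((660.6785888671875, 513.594970703125), (127.76918029785156, 27.036731719970703), 4.236444473266602)
dark [ 416  266  104   24 2235] ((334.4334716796875, 496.7782287597656), (127.4952621459961, 27.020959854125977), 1.6758999824523926)
cap 1.0 [0 0]
driver 1.0 [0 0]
reel 1.0 [0 0]
mm 1.0 [0 0]
pcb 0.84 [-1  1]
jar 0.35 [4 3]
big 1.0 [0 0]
```

```bash
python3 - <<'E'
from h import *
W=load('w15.png'); im=cv2.imread('pics/w15.png'); g=cv2.cvtColor(im,6)
print(g[140:220:5,270:370:5])
m=np.zeros((480,640),np.uint8); m[133:212,274:364]=g[133:212,274:364]>155
n,l,st,ce=cv2.connectedComponentsWithStats(m); k=1+st[1:,4].argmax()
P=np.array([atz(W,*q,.026,True)[:2] for q in np.argwhere(l==k)[:,::-1].astype(float)],np.float32); print(st[k],cv2.minAreaRect(P*1000))
D=snap('side','d15.png')['pixels']; D0=cv2.imread('pics/side0.png')
a,b=310,395; t=D0[b-15:b+15,a-12:a+12]; q=D[b-27:b+27,a-24:a+24]; _,v,_,loc=cv2.minMaxLoc(cv2.matchTemplate(q,t,cv2.TM_CCOEFF_NORMED)); print('jar',v,loc)
S=load('s15.png'); gs=cv2.cvtColor(cv2.imread('pics/s15.png'),6)
for L in (-.03,.04,.09,.15,.2,.25):
    qp=np.array([.4328,-.253,.018])+np.array([.028,1,0])*L; x,y=proj(S,qp).round().astype(int); print(L,(x,y),gs[y,x-10:x+11])
E
```

```text
[[ 84  88  89  89  91  91  92  93  94  93  94  93  94  96  95  94  94  94
   94  94]
 [ 89  89  91  91  90  91  93  93  94  95  96  95  94  96  95  95  96  95
   96  96]
 [ 89  90  90  93  93  94  93  95  96  96  96  96  96  97  97  97  98  97
   98  98]
 [ 91  91  92  92  93  95  95  79  85  72  76  92  97  98  99  97 100  98
   99  98]
 [ 90  91  94  93  95  97  97  77  62  59  66  77  85 100 102 101 101 100
   99  98]
 [ 92  93  93  94  95  96  96 196 248 241 248 248 250  99 102 102 101 102
  100 101]
 [ 94  94  95  96  96  97  99 191 247 240 247 247 249  99 102 103 103 104
  103 104]
 [ 94  95  96  97  98  99 100 182 247 245 247 247 248 101 104 105 106 105
  104 104]
 [ 94  96  97  99  99 100 102 173 247 245 247 247 249 104 106 107 107 106
  105 106]
 [ 96  95  98  98 101 102 103 172 247 247 247 247 249 106 109 108 108 108
  107 107]
 [ 97  98  98 100 102 102 104 191 247 247 247 247 249 106 108 109 110 109
  109 110]
 [ 97  99 101 101 103 105 105 132 121 134 195 227 228 109 109 111 112 112
  110 111]
 [ 97  99 102 104 104 105 106 108 108 110 111 111 112 113 114 110 115  80
   85 
[... 452 characters left out ...]
[190 205 197 186 180 182 181 182 166 126 124 130 130 132 137 155 170 181
 182 187 200]
0.04 (np.int64(302), np.int64(187)) [183 185 175 145 114  86  61  62  88 115 132 131 132 134 147 167 183 188
 191 188 186]
0.09 (np.int64(310), np.int64(200)) [181 180 181 190 188 157 115  81  70  96 125 132 134 135 141 160 178 181
 180 183 182]
0.15 (np.int64(321), np.int64(216)) [202 193 185 180 177 180 170 123 109 143 175 188 184 182 190 203 208 202
 186 184 182]
0.2 (np.int64(331), np.int64(230)) [186 180 177 179 170 138 116 118 132 165 188 192 187 192 196 199 201 205
 205 187 176]
0.25 (np.int64(340), np.int64(245)) [176 175 173 164 143 111  74  61  76 122 165 185 171 125  91  86  93 102
 125 159 184]
```

The sink stands in the middle of the tray, the rod lies flat where predicted, and the bystanders haven't moved. I'm handing in.

```bash
python3 -c "
from station import finish_job; print(finish_job())"
```

```text
the job is handed in; nothing more can be done
None
```

The job is handed in (no verdict was returned): by my last measurements the heat sink stands upright in the middle of the tray, the rod lies flat on the mat and let go, and no other thing on the bench had been disturbed, at 23.5 s of the 72 s allowed.

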